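Shut the filter tray and hold the sprung clamp closed

TASK

The water-filter press on the draining board has just been loaded: push its cartridge tray fully home first. Then push the sprung clamp arm in by its upright post, past the click of its pawl and on until it comes up against its stop and the sliding block is tight on the cartridge, and finish while still holding it there with the fingers against the post, because it springs back when let go. Leave the mugs, bottles and other things standing around where they are.

Things in the scene. Friction and masses are not known exactly. Their poses are not given: they have to be found in the camera images.
- press: Filter press fixed on the board: dark steel base plate 260 x 370 x 12 mm. Origin on the table, mid-way along its 260 mm side; the plate reaches 165 mm to +y, 205 mm to -y. x points away from its front (tray goes home along +x), y to the left seen from the front, z up. Left: aluminium manifold at x 10 to 95, y 110 to 160 mm, top at z 97 mm (its gauge 110). Right (-y): the clamp arm.
- tray_front (a point): Middle of the outer face of the tray's grey front plate, which faces -x of the press. Plate 110 mm wide (y), 6 mm thick, z 18 to 90 mm; this point is at z = 68 mm, and with the tray home at x = -6, y = 30 mm of the press frame. The tray slides along the press's x and carries a lying white cartridge (56 mm thick, 130 mm long, top at z = 80 mm) fixed to it.
- tray (a joint): How far the tray is open, m: 0 fully home against its stop, up to 0.09 pulled out towards the press's -x. It slides with about 2.5 N of friction and stays where it is left.
- grip_post (a point): Black upright post at the end of the clamp arm, 18 mm thick, 58 mm tall. This point: centre of its foot on the arm's bar (z = 70 mm); top at z = 128 mm. It circles the pivot at 150 mm radius. In the press frame it stands at x = -22, y = -187 mm swung out, and at x = -50, y = -100 mm fully in. Push it from its -y side, roughly along +y. Spring: 5 N at the post at the start, 10 N at the stop.
- pivot (a point): Centre of the clamp arm's upright hinge axis, level with the top of the bar, at x = 100 mm, y = -100 mm, z = 70 mm of the press frame. The aluminium bar (18 mm wide, z 55 to 70 mm) runs from here to the post, 9 mm past its axis.
- clamp_arm (a joint): Angle of the sprung clamp arm, rad: 0 swung out at rest (bar turned 0.62 from the press's -x towards its -y), grows as the post is pushed in, 0.62 at its stop (bar along the press's x). From about 0.29 it rides up the pawl (some 4 N more at the post) and clicks past it at about 0.48. If let go after the click it springs back to about 0.49, where the pawl catches it: not closed.
- pawl (a joint): Sprung steel pawl slider with a sloped top, standing in a small guide on the base under the bar's path, about 100 mm from the pivot; m: 0 fully up, grows as the arm's tooth presses it down (by about 10 mm), and snaps back to 0 once the tooth has passed.
- idler (a joint): Aluminium block (40 x 52 x 50 mm) that the arm drives along the press's +y onto the end of the cartridge; m: 0 drawn back, 0.036 tight on the cartridge (it follows the clamp arm in proportion).
- mug_a: White mug, 80 mm across, 92 mm tall, on the table to the right of the press, about 150 mm beyond the post. Origin: centre of its underside. Leave it.
- mug_b: White mug, 80 mm across, 92 mm tall, on the table to the left of the press. Origin: centre of its underside. Leave it.
- flask: Black flask, 74 mm thick, 190 mm tall, to the left of the press, behind the mug. Origin: centre of its underside. Leave it.
- spare: Spare white cartridge standing upright, 56 mm thick, 130 mm tall, to the right of the press, farther back than the mug. Origin: centre of its underside. Leave it.
- spoon: Steel spoon, 180 mm long, lying flat in front of the press. Leave it.
- brush: Black washing-up brush, 220 mm long, lying flat in front of the press's right-hand end. Leave it.
- soap: Green soap bottle, 60 mm thick, 170 mm tall, in front of the press's left-hand end. Origin: centre of its underside. Leave it.

How it is judged:
On the way, in this order (a step that is already met when the one before it is completed fails the run):
1. the tray is fully home (value of joint tray below 0.004 m), for 0.2 s.
2. the clamp arm is pushed past its click, the pawl up again behind it, with the fingers on its post (value of joint clamp_arm above 0.52 rad and value of joint pawl below 0.003 m and contact force between the fingers and clamp_arm_c3 above 2 N), for 0.2 s.
At the end, for the whole second after the job is handed in: The tray is home (within 4 mm), the clamp arm is past its click and within 0.045 rad (about 7 mm at the post) of its stop, the pawl is up again (within 3 mm), the block is within 4 mm of the end of its way, and the fingers press on the post with more than 2 N, all through the last second (value of joint tray below 0.004 m and value of joint clamp_arm above 0.575 rad and value of joint pawl below 0.003 m and value of joint idler above 0.032 m and contact force between the fingers and clamp_arm_c3 above 2 N); the arm keeps its last pose, push and grip.
It fails at once if a mug, bottle or other thing standing around is pushed away (more than 30 mm) (distance of any of mug_a, mug_b, flask, spare, spoon, brush, soap from where it was at the start of the episode above 0.03 m).
It also fails if it takes over 48 s, if anything falls off the work surface, if the arm or the gripper's body presses on something with over 40 N, if the wrist force passes 120 N, or if a joint passes its speed limit or range.

ROBOT

A 6-joint arm with a two-finger parallel gripper is mounted at the origin on the work surface. World frame = base frame: x ahead of the robot, y to its left, z up, the work surface at z = 0. Lengths are in m, angles in rad, forces in N, time in s.
With the tool pointing down it reaches from about 0.25 to 0.8 m from the base axis. Payload 3.9 kg.
Tool frame: the origin (TCP) lies at the very end of the fingers, on their centre line; the grasp point (between the pads) lies 19 mm behind it (bot.pinch_z is the distance from the TCP to the grasp point, in m); z points along the fingers, y is the line along which they close (so a half turn about z gives the same grasp; the last joint's range is limited). The gripper opens to 85 mm and grips with 20 to 120 N. Pads are 22 mm wide; open, the fingers measure 114 mm over their backs; the gripper's body (76 mm by 85 mm) begins 54 mm behind the grasp point. The pads swing forward as they close: fully open they stand 13 mm farther back than shut.
Start: joints at [1.309, 0.26, -0.138, 1.173, 0, 1.571], TCP at [0.136, 0.507, 0.231] pointing down, gripper open.
Joint ranges: [-2.78, 2.78], [-0.83, 1.72], [-1.28, 1.37], [-1.9, 2.12], [-1.57, 1.48], [-3.14, 3.14]. Speed limits (rad/s): [2.57, 2.57, 3.14, 3.14, 3.14, 3.14].

INTERFACE

Orientations are given as a 3x3 rotation matrix whose columns are the frame's x, y, z axes.
In Python, from bench import bot, imaging, workorder, spot_in, mark_of gives the robot as it stands.
- The arm moves only by the shell command python3 -m handwheel 'ROWS' [FORCE]. ROWS is JSON, a list of rows, each an object of numbers: "wx", "wy", "wz": the turn, a rotation vector about the world's x, y, z in rad; "tx", "ty", "tz": the shift along the world's x, y, z in m; "jaw": the opening, from 0 (shut) to 1 (fully open). A call has exactly 10 rows; each row is the pose to reach, as a shift and turn from the pose commanded when the call began; what a row does not reach only later rows make up. A row lasts 1/12 s, in which the tool goes at most 41.7 mm and 7.16 degrees, less where a joint would pass 70% of its speed; a pose out of reach is approached as far as the arm can. A call with a gripper value outside its range is refused whole. The fingers move at their own pace and stop on an object; FORCE is the grip in N (left out, the last holds). Time passes only in rows, so rows that repeat a pose let the fingers close, or fill a call up. It gives the time, the measured TCP pose, the force, the opening and the grip force at its end, in the units of the state.
- bot.get_state(): the state, without advancing time (a new reading comes with each control period).
- imaging.grab_frame(name): name is "scene" or "top" or "wrist"; returns a dict with "frame" (400x640x3 uint8, red, green, blue), "camera_matrix" (3x3 intrinsics, pixels), "pose" (4x4, takes a point from camera to world coordinates). Camera axes: x right, y down, z forward; pixel columns grow to the right and rows downward; lengths in m; the calibration is good to about 2 mm. A picture is of the moment at which its call begins. There is no depth.
- workorder.close_job(): hands the job in; it is judged then, once.
Trained networks look in a picture, given as the dict that the camera call returned (one of the last four; its "shot" number tells which), for a name from the list of things; names that differ only in an ending like _2 or _b are one class to them, and where a whole thing is asked for, a point or a joint stands for the part that bears it (a point fixed in the world has none). Each returns a list of dicts, best first, with "conf" (0 to 1); they miss things now and then, are a little off and sometimes report something else, mostly with a low value. They report only what shows in the picture. A call takes as long as a camera call.
- spot_in(target, picture): "pixel" ([column, row] in pixels, amid what is visible of it).
- mark_of(target, picture): "pixel" ([column, row] in pixels: a listed point, or the origin of a listed thing).
The state is a dict: "t": time; "joint_pos": joint angles; "dq": joint speeds; "effort": joint torques, N m; "ee_pos": TCP position; "ee_rot": TCP orientation; "wrist_force": force on the tool from outside, world axes, zero at the start; "moment": the same for the moment, N m; "opening": finger opening in m; "gripper_force": force on a finger pad.
Only numpy, scipy, OpenCV 4.12 (cv2) and the standard library are available. Lean on these libraries where they do the work, as an engineer would, in place of code of your own. Each camera call takes 0.05 s, during which the arm holds its last target. There are 200 camera calls.

## Working session

There is one attempt and no reset: what is moved stays moved. The work goes in short steps, Python scripts to look and compute and a shell command to move; the robot and the scene stay as the last step left them, time stands still between calls to the robot, and variables do not carry over. Pictures are saved under pics/ and viewed, at most 10 in all, crops included, and the job is handed in when it is done.

```bash
mkdir -p pics
cat > h.py <<'E'
from bench import bot, imaging, workorder, spot_in, mark_of
import numpy as np, cv2
def ray(p,px):
    d=p["pose"][:3,:3]@np.linalg.inv(p["camera_matrix"])@np.array([*px,1.]); return p["pose"][:3,3],d/np.linalg.norm(d)
def atz(p,px,z):
    o,d=ray(p,px); return o+d*(z-o[2])/d[2]
def tri(rs):
    A=sum(np.eye(3)-np.outer(d,d) for o,d in rs); b=sum((np.eye(3)-np.outer(d,d))@o for o,d in rs); return np.linalg.solve(A,b)
def save(p,n): cv2.imwrite(f"pics/{n}.png",p["frame"][:,:,::-1])
E
python3 - <<'E'
from h import *
np.set_printoptions(precision=3,suppress=True)
P={n:imaging.grab_frame(n) for n in("scene","top")}
for n in P: P[n]={**P[n],"pose":np.array(P[n]["pose"]),"camera_matrix":np.array(P[n]["camera_matrix"])}; save(P[n],n+"0")
Z=dict(press=0,tray_front=.068,grip_post=.07,pivot=.07,mug_a=0,flask=0,spare=0,spoon=0,brush=0,soap=0)
for t,z in Z.items():
  for n,p in P.items():
    for r in mark_of(t,p)[:2]: print(t,n,np.round(r["pixel"]),round(r["conf"],2),atz(p,r["pixel"],z))
cv2.imwrite("pics/both.png",cv2.resize(np.vstack([P["scene"]["frame"],P["top"]["frame"]]),(480,600))[:,:,::-1])
s=bot.get_state();print(s["t"],s["ee_rot"],s["wrist_force"])
E
```

```text
press scene [321. 223.] 0.56 [ 0.577  0.016 -0.   ]
press top [314. 202.] 0.81 [0.561 0.018 0.   ]
tray_front scene [309. 188.] 0.74 [0.516 0.038 0.068]
tray_front top [302. 228.] 0.84 [0.502 0.045 0.068]
grip_post scene [259. 249.] 0.63 [ 0.567 -0.169  0.07 ]
grip_post top [400. 200.] 0.87 [ 0.558 -0.168  0.07 ]
pivot scene [325. 253.] 0.58 [ 0.676 -0.074  0.07 ]
pivot top [354. 146.] 0.91 [ 0.679 -0.069  0.07 ]
mug_a scene [201. 308.] 0.87 [ 0.554 -0.33   0.   ]
mug_a scene [352. 150.] 0.81 [0.455 0.276 0.   ]
mug_a top [464. 195.] 0.75 [ 0.573 -0.336  0.   ]
mug_a top [440. 257.] 0.59 [ 0.429 -0.274  0.   ]
flask scene [378. 174.] 0.61 [ 0.572  0.254 -0.   ]
flask top [213. 202.] 0.97 [0.566 0.255 0.   ]
spare scene [269. 321.] 0.62 [ 0.681 -0.246  0.   ]
spare top [205. 252.] 0.73 [0.449 0.272 0.   ]
spare top [421. 148.] 0.61 [ 0.687 -0.24   0.   ]
spoon scene [274. 181.] 0.82 [0.386 0.03  0.   ]
spoon top [304. 227.] 0.66 [0.504 0.042 0.   ]
spoon top [314. 279.] 0.61 [ 0.384  0.021 -0.   ]
brush scene [188. 257.] 0.96 [ 0.425 -0.278 -0.   ]
brush top [440. 258.] 0.76 [ 0.427 -0.273  0.   ]
soap scene [316. 144.] 0.93 [0.362 0.217 0.   ]
soap top [232. 291.] 0.91 [0.361 0.208 0.   ]
soap top [313. 276.] 0.27 [0.392 0.023 0.   ]
1.1 [[-0.966  0.259  0.   ]
 [ 0.259  0.966  0.   ]
 [-0.     0.    -1.   ]] [-0.338 -0.036  0.045]
```

View pics/scene0.png

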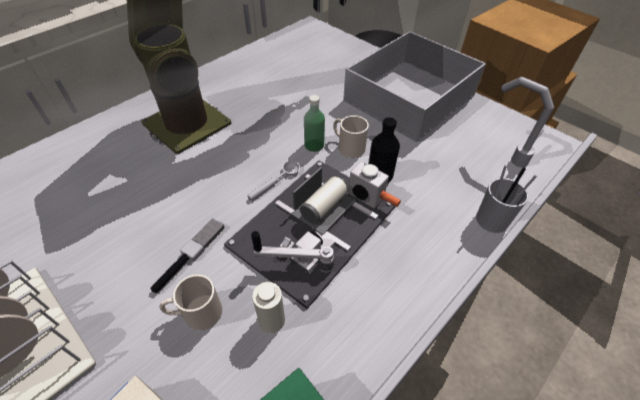

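View pics/top0.png

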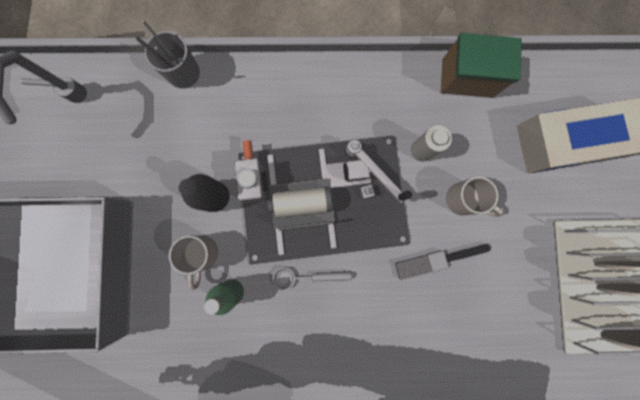

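The scene camera shows the press at about (315,230), with the post at (257,242). The top camera shows the plate corners at about (254,258), (403,240) and (390,141), giving a press yaw of about 0.12 rad. The tray front is at about (303,227), roughly 50 mm open. The marks agree with the pictures, so I'm setting out to the front of the tray.

```bash
python3 -m handwheel '[{"tx":0.02,"ty":-0.034,"wz":0.04,"jaw":0},{"tx":0.04,"ty":-0.068,"wz":0.08,"jaw":0},{"tx":0.06,"ty":-0.102,"wz":0.12,"jaw":0},{"tx":0.08,"ty":-0.136,"wz":0.16,"jaw":0},{"tx":0.1,"ty":-0.17,"wz":0.2,"jaw":0},{"tx":0.12,"ty":-0.204,"wz":0.24,"jaw":0},{"tx":0.14,"ty":-0.238,"wz":0.28,"jaw":0},{"tx":0.16,"ty":-0.272,"wz":0.32,"jaw":0},{"tx":0.18,"ty":-0.306,"wz":0.36,"jaw":0},{"tx":0.2,"ty":-0.34,"wz":0.38,"jaw":0}]'
python3 -m handwheel '[{"tx":0.02,"ty":-0.034,"jaw":0},{"tx":0.04,"ty":-0.068,"jaw":0},{"tx":0.06,"ty":-0.102,"jaw":0},{"tx":0.08,"ty":-0.132,"jaw":0},{"tx":0.08,"ty":-0.132,"jaw":0},{"tx":0.08,"ty":-0.132,"jaw":0},{"tx":0.08,"ty":-0.132,"jaw":0},{"tx":0.08,"ty":-0.132,"jaw":0},{"tx":0.08,"ty":-0.132,"jaw":0},{"tx":0.08,"ty":-0.132,"jaw":0}]'
python3 - <<'E'
from h import *
np.set_printoptions(precision=3,suppress=True)
p=imaging.grab_frame("wrist");save(p,"w1")
for t,z in dict(press=0,tray_front=.068,grip_post=.07,pivot=.07,spoon=0).items():
    for r in mark_of(t,p)[:1]: print(t,np.round(r["pixel"]),round(r["conf"],2),atz(p,r["pixel"],z))
s=bot.get_state();print(s["t"],s["ee_pos"],s["ee_rot"][:,1] if hasattr(s["ee_rot"],"shape") else s["ee_rot"],s["wrist_force"],s["opening"])
E
```

```text
1.4 [0.136 0.507 0.231] [0.259 0.966 0.   ] [ 0.115  0.141 -0.005] 0.08504243085714815validation failed for argument at $[0]...
validation failed for argument at $[0]...
```

View pics/w1.png

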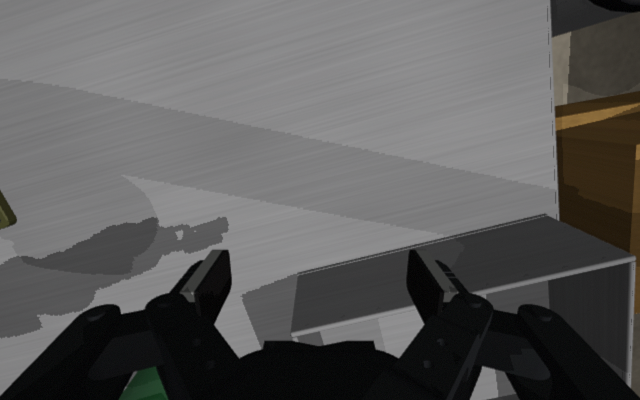

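The wrist picture only shows the board and the open fingers, because both calls were refused. I suspect each row needs all seven fields.

```bash
python3 -m handwheel '[{"wx":0,"wy":0,"wz":0.04,"tx":0.02,"ty":-0.034,"tz":0,"jaw":0},{"wx":0,"wy":0,"wz":0.08,"tx":0.04,"ty":-0.068,"tz":0,"jaw":0},{"wx":0,"wy":0,"wz":0.12,"tx":0.06,"ty":-0.102,"tz":0,"jaw":0},{"wx":0,"wy":0,"wz":0.16,"tx":0.08,"ty":-0.136,"tz":0,"jaw":0},{"wx":0,"wy":0,"wz":0.2,"tx":0.1,"ty":-0.17,"tz":0,"jaw":0},{"wx":0,"wy":0,"wz":0.24,"tx":0.12,"ty":-0.204,"tz":0,"jaw":0},{"wx":0,"wy":0,"wz":0.28,"tx":0.14,"ty":-0.238,"tz":0,"jaw":0},{"wx":0,"wy":0,"wz":0.32,"tx":0.16,"ty":-0.272,"tz":0,"jaw":0},{"wx":0,"wy":0,"wz":0.36,"tx":0.18,"ty":-0.306,"tz":0,"jaw":0},{"wx":0,"wy":0,"wz":0.38,"tx":0.2,"ty":-0.34,"tz":0,"jaw":0}]'
```

```text
t: 2.23
ee_pos: [0.3365, 0.1654, 0.2316]
ee_rot: [[-0.993, -0.12, 0.001], [-0.12, 0.993, 0.001], [-0.001, 0.0, -1.0]]
wrist_force: [-0.2, 0.3, 0.1]
opening: -0.0001
gripper_force: 0.0
```

```bash
python3 -m handwheel '[{"wx":0,"wy":0,"wz":0,"tx":0.02,"ty":-0.03,"tz":0,"jaw":0},{"wx":0,"wy":0,"wz":0,"tx":0.04,"ty":-0.06,"tz":0,"jaw":0},{"wx":0,"wy":0,"wz":0,"tx":0.06,"ty":-0.09,"tz":0,"jaw":0},{"wx":0,"wy":0,"wz":0,"tx":0.08,"ty":-0.12,"tz":0,"jaw":0},{"wx":0,"wy":0,"wz":0,"tx":0.09,"ty":-0.13,"tz":0,"jaw":0},{"wx":0,"wy":0,"wz":0,"tx":0.09,"ty":-0.13,"tz":0,"jaw":0},{"wx":0,"wy":0,"wz":0,"tx":0.09,"ty":-0.13,"tz":0,"jaw":0},{"wx":0,"wy":0,"wz":0,"tx":0.09,"ty":-0.13,"tz":0,"jaw":0},{"wx":0,"wy":0,"wz":0,"tx":0.09,"ty":-0.13,"tz":0,"jaw":0},{"wx":0,"wy":0,"wz":0,"tx":0.09,"ty":-0.13,"tz":0,"jaw":0}]'
python3 - <<'E'
from h import *
np.set_printoptions(precision=3,suppress=True)
p=imaging.grab_frame("wrist");save(p,"w2")
for t,z in dict(press=0,tray_front=.068,grip_post=.07,pivot=.07,spoon=0).items():
    for r in mark_of(t,p)[:1]: print(t,np.round(r["pixel"]),round(r["conf"],2),atz(p,r["pixel"],z))
E
```

```text
t: 3.07
ee_pos: [0.4251, 0.038, 0.2313]
ee_rot: [[-0.993, -0.12, -0.0], [-0.12, 0.993, 0.0], [0.0, 0.0, -1.0]]
wrist_force: [0.4, -0.4, -0.8]
opening: 0.0001
gripper_force: 0.0
press [292. 266.] 0.63 [0.566 0.018 0.   ]
tray_front [313. 250.] 0.96 [0.504 0.042 0.068]
grip_post [122. 275.] 0.67 [ 0.562 -0.172  0.07 ]
pivot [314. 140.] 0.68 [0.383 0.029 0.07 ]
spoon [316. 142.] 0.87 [0.392 0.03  0.   ]
```

View pics/w2.png

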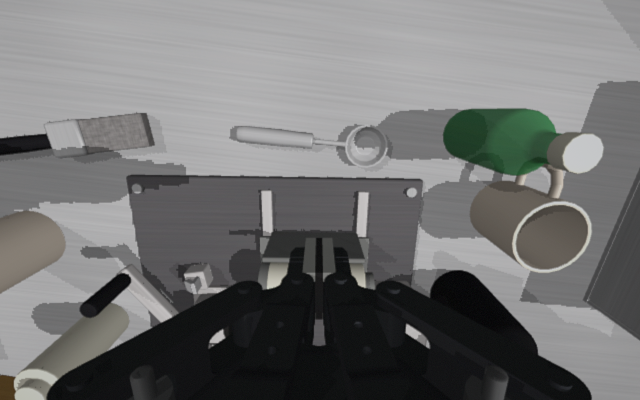

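The wrist view shows the plate's front edge level at row 179, so the yaw is right. The tray plate is at about (313,250), the post at (122,275), and the spoon lies below the approach. Next I descend in front of the tray.

```bash
python3 -m handwheel '[{"wx":0,"wy":0,"wz":0,"tx":0,"ty":0,"tz":-0.035,"jaw":0},{"wx":0,"wy":0,"wz":0,"tx":0,"ty":0,"tz":-0.07,"jaw":0},{"wx":0,"wy":0,"wz":0,"tx":0,"ty":0,"tz":-0.105,"jaw":0},{"wx":0,"wy":0,"wz":0,"tx":0,"ty":0,"tz":-0.14,"jaw":0},{"wx":0,"wy":0,"wz":0,"tx":0,"ty":0,"tz":-0.175,"jaw":0},{"wx":0,"wy":0,"wz":0,"tx":0.01,"ty":0.001,"tz":-0.175,"jaw":0},{"wx":0,"wy":0,"wz":0,"tx":0.03,"ty":0.003,"tz":-0.175,"jaw":0},{"wx":0,"wy":0,"wz":0,"tx":0.045,"ty":0.004,"tz":-0.175,"jaw":0},{"wx":0,"wy":0,"wz":0,"tx":0.055,"ty":0.005,"tz":-0.175,"jaw":0},{"wx":0,"wy":0,"wz":0,"tx":0.06,"ty":0.006,"tz":-0.175,"jaw":0}]'
python3 -m handwheel '[{"wx":0,"wy":0,"wz":0,"tx":0.005,"ty":0.001,"tz":0,"jaw":0},{"wx":0,"wy":0,"wz":0,"tx":0.01,"ty":0.001,"tz":0,"jaw":0},{"wx":0,"wy":0,"wz":0,"tx":0.015,"ty":0.002,"tz":0,"jaw":0},{"wx":0,"wy":0,"wz":0,"tx":0.02,"ty":0.002,"tz":0,"jaw":0},{"wx":0,"wy":0,"wz":0,"tx":0.025,"ty":0.003,"tz":0,"jaw":0},{"wx":0,"wy":0,"wz":0,"tx":0.03,"ty":0.004,"tz":0,"jaw":0},{"wx":0,"wy":0,"wz":0,"tx":0.035,"ty":0.004,"tz":0,"jaw":0},{"wx":0,"wy":0,"wz":0,"tx":0.04,"ty":0.005,"tz":0,"jaw":0},{"wx":0,"wy":0,"wz":0,"tx":0.045,"ty":0.005,"tz":0,"jaw":0},{"wx":0,"wy":0,"wz":0,"tx":0.05,"ty":0.006,"tz":0,"jaw":0}]'
```

```text
t: 4.2
ee_pos: [0.4896, 0.0435, 0.058]
ee_rot: [[-0.993, -0.118, 0.004], [-0.118, 0.993, 0.0], [-0.004, -0.0, -1.0]]
wrist_force: [-0.3, -0.9, -0.2]
opening: -0.0
gripper_force: 0.0
t: 5.03
ee_pos: [0.5362, 0.049, 0.0562]
ee_rot: [[-0.993, -0.118, -0.0], [-0.118, 0.993, -0.0], [0.0, -0.0, -1.0]]
wrist_force: [-1.9, -2.7, 0.5]
opening: -0.0001
gripper_force: 1.4
```

Pushing on gently until the stop shows in the force.

```bash
python3 -m handwheel '[{"wx":0,"wy":0,"wz":0,"tx":0.002,"ty":0,"tz":0,"jaw":0},{"wx":0,"wy":0,"wz":0,"tx":0.004,"ty":0,"tz":0,"jaw":0},{"wx":0,"wy":0,"wz":0,"tx":0.006,"ty":0.001,"tz":0,"jaw":0},{"wx":0,"wy":0,"wz":0,"tx":0.008,"ty":0.001,"tz":0,"jaw":0},{"wx":0,"wy":0,"wz":0,"tx":0.01,"ty":0.001,"tz":0,"jaw":0},{"wx":0,"wy":0,"wz":0,"tx":0.01,"ty":0.001,"tz":0,"jaw":0},{"wx":0,"wy":0,"wz":0,"tx":0.01,"ty":0.001,"tz":0,"jaw":0},{"wx":0,"wy":0,"wz":0,"tx":0.01,"ty":0.001,"tz":0,"jaw":0},{"wx":0,"wy":0,"wz":0,"tx":0.01,"ty":0.001,"tz":0,"jaw":0},{"wx":0,"wy":0,"wz":0,"tx":0.01,"ty":0.001,"tz":0,"jaw":0}]'
```

```text
t: 5.87
ee_pos: [0.5464, 0.0503, 0.0565]
ee_rot: [[-0.993, -0.118, 0.001], [-0.118, 0.993, 0.0], [-0.001, 0.0, -1.0]]
wrist_force: [-1.4, 0.4, -0.8]
opening: 0.0001
gripper_force: 0.3
```

```bash
python3 -m handwheel '[{"wx":0,"wy":0,"wz":0,"tx":0.002,"ty":0,"tz":0,"jaw":0},{"wx":0,"wy":0,"wz":0,"tx":0.004,"ty":0,"tz":0,"jaw":0},{"wx":0,"wy":0,"wz":0,"tx":0.006,"ty":0.001,"tz":0,"jaw":0},{"wx":0,"wy":0,"wz":0,"tx":0.008,"ty":0.001,"tz":0,"jaw":0},{"wx":0,"wy":0,"wz":0,"tx":0.01,"ty":0.001,"tz":0,"jaw":0},{"wx":0,"wy":0,"wz":0,"tx":0.01,"ty":0.001,"tz":0,"jaw":0},{"wx":0,"wy":0,"wz":0,"tx":0.01,"ty":0.001,"tz":0,"jaw":0},{"wx":0,"wy":0,"wz":0,"tx":0.01,"ty":0.001,"tz":0,"jaw":0},{"wx":0,"wy":0,"wz":0,"tx":0.01,"ty":0.001,"tz":0,"jaw":0},{"wx":0,"wy":0,"wz":0,"tx":0.01,"ty":0.001,"tz":0,"jaw":0}]'
```

```text
t: 6.7
ee_pos: [0.5467, 0.05, 0.0551]
ee_rot: [[-0.993, -0.118, -0.016], [-0.118, 0.993, -0.002], [0.016, -0.0, -1.0]]
wrist_force: [-17.7, -2.5, 10.8]
opening: -0.0
gripper_force: 9.0
```

The stop is reached: the force rose to about 18 N and x has stalled at 0.547, where the closed tray was expected. I'm retreating and moving over to the outer side of the post.

```bash
python3 -m handwheel '[{"wx":0,"wy":0,"wz":0,"tx":-0.025,"ty":0,"tz":0,"jaw":0},{"wx":0,"wy":0,"wz":0,"tx":-0.03,"ty":0,"tz":0.035,"jaw":0},{"wx":0,"wy":0,"wz":0,"tx":-0.03,"ty":0,"tz":0.07,"jaw":0},{"wx":0,"wy":0,"wz":0,"tx":-0.03,"ty":0,"tz":0.105,"jaw":0},{"wx":0,"wy":0,"wz":0,"tx":-0.03,"ty":-0.03,"tz":0.13,"jaw":0},{"wx":0,"wy":0,"wz":0,"tx":-0.025,"ty":-0.065,"tz":0.13,"jaw":0},{"wx":0,"wy":0,"wz":0,"tx":-0.02,"ty":-0.1,"tz":0.13,"jaw":0},{"wx":0,"wy":0,"wz":0,"tx":-0.015,"ty":-0.135,"tz":0.13,"jaw":0},{"wx":0,"wy":0,"wz":0,"tx":-0.01,"ty":-0.17,"tz":0.13,"jaw":0},{"wx":0,"wy":0,"wz":0,"tx":-0.005,"ty":-0.205,"tz":0.13,"jaw":0}]'
python3 -m handwheel '[{"wx":0,"wy":0,"wz":0,"tx":0.005,"ty":-0.035,"tz":0,"jaw":0},{"wx":0,"wy":0,"wz":0,"tx":0.01,"ty":-0.072,"tz":0,"jaw":0},{"wx":0,"wy":0,"wz":0,"tx":0.01,"ty":-0.072,"tz":0,"jaw":0},{"wx":0,"wy":0,"wz":0,"tx":0.01,"ty":-0.072,"tz":0,"jaw":0},{"wx":0,"wy":0,"wz":0,"tx":0.01,"ty":-0.072,"tz":0,"jaw":0},{"wx":0,"wy":0,"wz":0,"tx":0.01,"ty":-0.072,"tz":0,"jaw":0},{"wx":0,"wy":0,"wz":0,"tx":0.01,"ty":-0.072,"tz":0,"jaw":0},{"wx":0,"wy":0,"wz":0,"tx":0.01,"ty":-0.072,"tz":0,"jaw":0},{"wx":0,"wy":0,"wz":0,"tx":0.01,"ty":-0.072,"tz":0,"jaw":0},{"wx":0,"wy":0,"wz":0,"tx":0.01,"ty":-0.072,"tz":0,"jaw":0}]'
python3 - <<'E'
from h import *
np.set_printoptions(precision=3,suppress=True)
for n in("wrist","top","scene"):
  p=imaging.grab_frame(n);save(p,n+"3")
  for t,z in dict(tray_front=.068,grip_post=.07,pivot=.07,mug_a=0,spare=0).items():
    for r in mark_of(t,p)[:1]: print(n,t,np.round(r["pixel"]),round(r["conf"],2),atz(p,r["pixel"],z))
E
```

```text
t: 7.53
ee_pos: [0.5519, -0.1559, 0.187]
ee_rot: [[-0.993, -0.118, 0.003], [-0.118, 0.993, -0.001], [-0.002, -0.001, -1.0]]
wrist_force: [1.2, 0.1, -0.3]
opening: 0.0004
gripper_force: 0.0
t: 8.37
ee_pos: [0.561, -0.2252, 0.1865]
ee_rot: [[-0.993, -0.119, 0.0], [-0.119, 0.993, -0.0], [-0.0, -0.0, -1.0]]
wrist_force: [0.1, 1.4, 0.3]
opening: 0.0002
gripper_force: 0.0
wrist tray_front [606. 226.] 0.67 [0.561 0.047 0.068]
wrist grip_post [381. 203.] 0.82 [ 0.564 -0.167  0.07 ]
wrist pivot [450. 319.] 0.92 [ 0.679 -0.075  0.07 ]
wrist mug_a [223. 172.] 0.7 [ 0.568 -0.332  0.   ]
wrist spare [291. 273.] 0.7 [ 0.686 -0.244  0.   ]
top tray_front [301. 201.] 0.56 [0.559 0.047 0.068]
top grip_post [402. 196.] 0.89 [ 0.567 -0.172  0.07 ]
top pivot [352. 145.] 0.89 [ 0.681 -0.066  0.07 ]
top mug_a [462. 194.] 0.7 [ 0.576 -0.334  0.   ]
top spare [421. 148.] 0.82 [ 0.688 -0.24   0.   ]
scene tray_front [327. 192.] 0.78 [0.558 0.057 0.068]
scene grip_post [260. 252.] 0.83 [ 0.574 -0.171  0.07 ]
scene pivot [325. 252.] 0.91 [ 0.674 -0.072  0.07 ]
scene mug_a [353. 150.] 0.77 [0.459 0.276 0.   ]
scene spare [270. 320.] 0.74 [ 0.68  -0.242  0.   ]
```

View pics/wrist3.png

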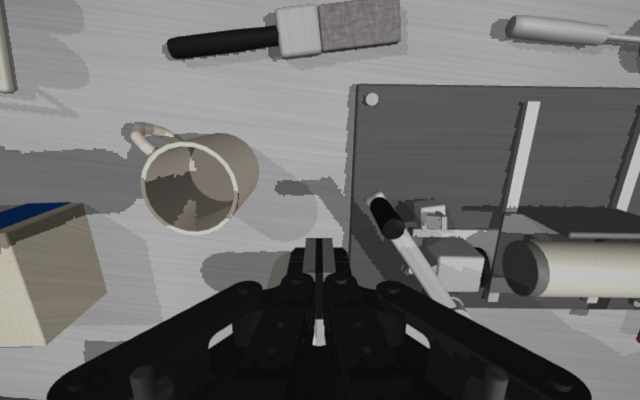

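The tray now marks at home, (0.559,0.047). In the picture the post is at (385,210), and the shut fingers at (318,245) sit between it and the mug at (190,180). I'm descending and making contact.

```bash
python3 -m handwheel '[{"wx":0,"wy":0,"wz":0,"tx":0.002,"ty":0,"tz":-0.03,"jaw":0},{"wx":0,"wy":0,"wz":0,"tx":0.004,"ty":0,"tz":-0.06,"jaw":0},{"wx":0,"wy":0,"wz":0,"tx":0.005,"ty":0,"tz":-0.09,"jaw":0},{"wx":0,"wy":0,"wz":0,"tx":0.005,"ty":0,"tz":-0.092,"jaw":0},{"wx":0,"wy":0,"wz":0,"tx":0.005,"ty":0.005,"tz":-0.092,"jaw":0},{"wx":0,"wy":0,"wz":0,"tx":0.005,"ty":0.01,"tz":-0.092,"jaw":0},{"wx":0,"wy":0,"wz":0,"tx":0.005,"ty":0.015,"tz":-0.092,"jaw":0},{"wx":0,"wy":0,"wz":0,"tx":0.005,"ty":0.02,"tz":-0.092,"jaw":0},{"wx":0,"wy":0,"wz":0,"tx":0.005,"ty":0.025,"tz":-0.092,"jaw":0},{"wx":0,"wy":0,"wz":0,"tx":0.005,"ty":0.03,"tz":-0.092,"jaw":0}]'
```

```text
t: 10.1
ee_pos: [0.5666, -0.1954, 0.0956]
ee_rot: [[-0.993, -0.118, 0.002], [-0.118, 0.993, -0.001], [-0.002, -0.001, -1.0]]
wrist_force: [0.4, -0.8, -0.1]
opening: 0.0001
gripper_force: 0.0
```

```bash
python3 -m handwheel '[{"wx":0,"wy":0,"wz":0,"tx":-0.002,"ty":0.004,"tz":0,"jaw":0},{"wx":0,"wy":0,"wz":0,"tx":-0.005,"ty":0.008,"tz":0,"jaw":0},{"wx":0,"wy":0,"wz":0,"tx":-0.008,"ty":0.012,"tz":0,"jaw":0},{"wx":0,"wy":0,"wz":0,"tx":-0.011,"ty":0.016,"tz":0,"jaw":0},{"wx":0,"wy":0,"wz":0,"tx":-0.014,"ty":0.02,"tz":0,"jaw":0},{"wx":0,"wy":0,"wz":0,"tx":-0.017,"ty":0.024,"tz":0,"jaw":0},{"wx":0,"wy":0,"wz":0,"tx":-0.019,"ty":0.028,"tz":0,"jaw":0},{"wx":0,"wy":0,"wz":0,"tx":-0.021,"ty":0.032,"tz":0,"jaw":0},{"wx":0,"wy":0,"wz":0,"tx":-0.023,"ty":0.036,"tz":0,"jaw":0},{"wx":0,"wy":0,"wz":0,"tx":-0.025,"ty":0.04,"tz":0,"jaw":0}]'
python3 - <<'E'
from h import *
p=imaging.grab_frame("wrist");save(p,"w4")
for r in mark_of("grip_post",p)[:1]: print(r["conf"],atz(p,r["pixel"],.07))
E
```

```text
t: 10.93
ee_pos: [0.5406, -0.159, 0.0953]
ee_rot: [[-0.993, -0.116, 0.0], [-0.116, 0.993, -0.007], [0.001, -0.007, -1.0]]
wrist_force: [-3.2, -9.2, 4.9]
opening: -0.0001
gripper_force: 4.6
0.74 [ 0.54220729 -0.13519739  0.07      ]
```

View pics/w4.png

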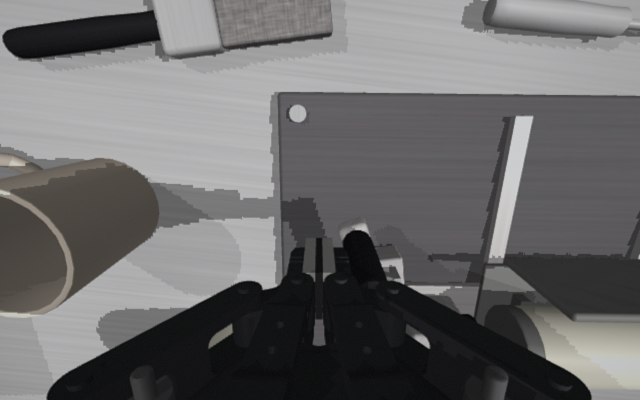

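The picture shows the fingers at (318,250) against the post at (360,255), which has followed to (0.542,-0.135), about 0.31 rad. Carrying on along the arc.

```bash
python3 -m handwheel '[{"wx":0,"wy":0,"wz":0,"tx":-0.002,"ty":0.005,"tz":0,"jaw":0},{"wx":0,"wy":0,"wz":0,"tx":-0.004,"ty":0.01,"tz":0,"jaw":0},{"wx":0,"wy":0,"wz":0,"tx":-0.006,"ty":0.015,"tz":0,"jaw":0},{"wx":0,"wy":0,"wz":0,"tx":-0.008,"ty":0.02,"tz":0,"jaw":0},{"wx":0,"wy":0,"wz":0,"tx":-0.009,"ty":0.025,"tz":0,"jaw":0},{"wx":0,"wy":0,"wz":0,"tx":-0.01,"ty":0.03,"tz":0,"jaw":0},{"wx":0,"wy":0,"wz":0,"tx":-0.011,"ty":0.035,"tz":0,"jaw":0},{"wx":0,"wy":0,"wz":0,"tx":-0.012,"ty":0.04,"tz":0,"jaw":0},{"wx":0,"wy":0,"wz":0,"tx":-0.012,"ty":0.045,"tz":0,"jaw":0},{"wx":0,"wy":0,"wz":0,"tx":-0.012,"ty":0.05,"tz":0,"jaw":0}]'
```

```text
t: 11.87
ee_pos: [0.5262, -0.1093, 0.0944]
ee_rot: [[-0.993, -0.115, -0.004], [-0.115, 0.993, -0.008], [0.005, -0.008, -1.0]]
wrist_force: [-5.4, -11.3, 2.4]
opening: -0.0001
gripper_force: 8.0
```

```bash
python3 -m handwheel '[{"wx":0,"wy":0,"wz":0,"tx":0,"ty":0.002,"tz":0,"jaw":0},{"wx":0,"wy":0,"wz":0,"tx":0,"ty":0.004,"tz":0,"jaw":0},{"wx":0,"wy":0,"wz":0,"tx":0,"ty":0.006,"tz":0,"jaw":0},{"wx":0,"wy":0,"wz":0,"tx":0,"ty":0.008,"tz":0,"jaw":0},{"wx":0,"wy":0,"wz":0,"tx":0,"ty":0.008,"tz":0,"jaw":0},{"wx":0,"wy":0,"wz":0,"tx":0,"ty":0.008,"tz":0,"jaw":0},{"wx":0,"wy":0,"wz":0,"tx":0,"ty":0.008,"tz":0,"jaw":0},{"wx":0,"wy":0,"wz":0,"tx":0,"ty":0.008,"tz":0,"jaw":0},{"wx":0,"wy":0,"wz":0,"tx":0,"ty":0.008,"tz":0,"jaw":0},{"wx":0,"wy":0,"wz":0,"tx":0,"ty":0.008,"tz":0,"jaw":0}]'
python3 - <<'E'
from h import *
for n in("wrist","top"):
  p=imaging.grab_frame(n);save(p,n+"5")
  for t,z in dict(grip_post=.07,tray_front=.068,mug_a=0).items():
    for r in mark_of(t,p)[:1]: print(n,t,r["conf"],atz(p,r["pixel"],z))
s=bot.get_state();print(s["t"],s["ee_pos"],s["wrist_force"])
E
```

```text
t: 12.7
ee_pos: [0.5262, -0.1092, 0.0947]
ee_rot: [[-0.994, -0.111, -0.005], [-0.111, 0.994, -0.024], [0.008, -0.024, -1.0]]
wrist_force: [-6.6, -31.9, 1.5]
opening: -0.0
gripper_force: 15.4
wrist grip_post 0.73 [ 0.52842915 -0.08440981  0.07      ]
wrist tray_front 0.76 [0.55797135 0.04979449 0.068     ]
wrist mug_a 0.59 [ 0.56598445 -0.33617942  0.        ]
top grip_post 0.96 [ 0.52616604 -0.08818493  0.07      ]
top tray_front 0.87 [0.55790792 0.05186374 0.068     ]
top mug_a 0.73 [0.44483958 0.2760274  0.        ]
13.1 [ 0.52627138 -0.10913901  0.09471724] [ -6.37173107 -31.0776234    2.30490844]
```

View pics/wrist5.png

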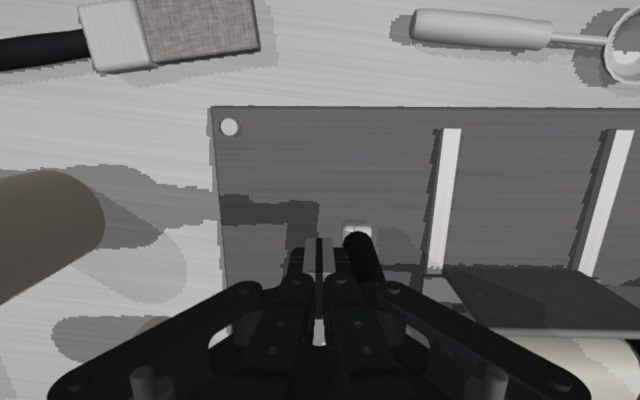

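The push has stalled on the stop at about 31 N. In the picture the post at (360,255) is against the fingers, and its marks at (0.526 to 0.528, -0.084 to -0.088) match the fully-in position. The tray is home, so I'm handing in while holding.

```bash
python3 -c "
from bench import workorder
print(workorder.close_job())"
```

```text
the job is handed in; nothing more can be done
None
```

I handed the job in with the tray home and the clamp arm against its stop, the fingers still pressing on its post at about 31 N; no verdict came back, and I didn't look at the pawl or the block directly.

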